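# Load-test a nine-volt cell on a tester with a blank selector

## Robot

A 6-joint arm with a two-finger parallel gripper is mounted at the origin on the work surface. World frame = base frame: x ahead of the robot, y to its left, z up, the work surface at z = 0. Lengths are in m, angles in degrees, forces in N, time in s.
With the tool pointing down it reaches from about 0.35 to 0.875 m from the base axis. Payload 4.2 kg.
Tool frame: the origin (TCP) lies on the front face of the gripper's body, between the roots of the fingers; the fingertips stand finger_overhang ahead of it and the grasp point (between the pads) lies 51 mm ahead of it (finger_overhang is the distance from the TCP to the fingertips, in m); z points along the fingers, y is the line along which they close (so a half turn about z gives the same grasp; the last joint's range is limited). The gripper opens to 87 mm and grips with 3 to 60 N. Pads are 19 mm wide; open, the fingers measure 117 mm over their backs; the gripper's body (75 mm by 190 mm) begins 51 mm behind the grasp point.
Start: joints at [89.244, 22.042, 0.453, 0, -68.411, -14.817], TCP at [0.168, 0.602, 0.292] pointing down, gripper open.
Joint ranges: [-179.83, 179.83], [-69.29, 118.12], [-61.27, 80.66], [-181.25, 117.63], [-171.15, -9.14], [-177.46, 177.46]. Speed limits (degrees/s): [159.86, 159.86, 180, 180, 180, 180].

## Interface

Orientations are given as a 3x3 rotation matrix whose columns are the frame's x, y, z axes.
In Python, from station import sense, capture, camera_model, finish_job, finger_overhang gives the robot as it stands. The module is installed in compiled form; this text tells all that it offers.
- The arm moves only by the tool jog_arm, never from a script. Its argument "rows" is a list that holds one entry, the list of rows, each a list of 4 numbers: the shift along the tool's x, y, z in m, then the turn about the tool's z in rad. A call has 1 to 20 rows; each row shifts and turns the commanded pose from where the row before left it, along the tool's axes as they then stand; what a row does not reach is not made up. A row lasts 1/8 s, in which the tool goes at most 62.5 mm and 10.7 degrees, less where a joint would pass 70% of its speed; a pose out of reach is approached as far as the arm can. A call is refused whole if a number of a shift passes 0.0625 or a number of a turn 0.188, either way. A call with a gripper value outside its range is refused whole. "claw" is the opening, from 0 (shut) to 1 (fully open), set as the call begins (left out, the last holds). The fingers move at their own pace and stop on an object; the grip force is fixed at half the most. Time passes only in rows, so rows that do not move let the fingers close. It gives the time, the measured TCP pose, the force, the opening and the grip force at its end, in the units of the state.
- sense(): the state, without advancing time (a new reading comes with each control period).
- capture(name): name is "scene" or "side" or "wrist"; returns the picture (400x640x3 uint8, red, green, blue); there is no depth.
- camera_model(name): a dict with "fovy" (degrees; the focal length in pixels is half the picture's height over the tangent of half this angle, whatever the lens; pixels are square), "cx", "cy" (the principal point, pixels), "eye" and "rotation" of the camera in the world. Camera axes: x right, y down, z forward; pixel columns grow to the right and rows downward; lengths in m; the calibration is good to about 2 mm. The wrist camera is an equidistant fisheye: a pixel r from the principal point sees the ray r / f radians off the axis. A picture is of the moment at which its call begins: read the wrist's pose just before it. camera_model takes no time and is no camera call; for the wrist camera it gives the pose at the moment of the call.
- finish_job(): hands the job in; it is judged then, once.
The state is a dict: "time_s": time; "joints": joint angles; "joint_velocities": joint speeds; "effort": joint torques, N m; "tcp_pos": TCP position; "ee_rot": TCP orientation; "wrist_force": force on the tool from outside, world axes, zero at the start; "moment": the same for the moment, N m; "gripper_width": opening from 0.0 (shut) to 1.0 (fully open); "gripper_force": force on a finger pad.
Only numpy, scipy, OpenCV 4.12 (cv2) and the standard library are available. Lean on these libraries where they do the work, as an engineer would, in place of code of your own. Each camera call takes 0.05 s, during which the arm holds its last target. There are 200 camera calls.

## Task

Load-test the nine-volt cell that lies in the tester's cradle. The tester's round knob carries no marks: turn it anticlockwise until it comes up against its end stop, without forcing it, then count exactly three clicks clockwise from the stop and let go; after that press the test button right down, hold it for about a second and let it up. Leave the cell in its cradle and the other things on the bench where they are.

Things in the scene. Friction and masses are not known exactly. Their poses are not given: they have to be found in the camera images.
- tester: the cell and bulb tester: grey case fixed to the bench, 170 mm deep (x), 260 mm wide (y), its flat aluminium top panel 70 mm above the bench. Origin at the centre of its underside, x to its back (away from the robot at yaw 0), y to its left. On the panel: knob left, test button right of it near the front, cell cradle far right, a black meter 20 mm high along the back edge
- selector_grip (a point): on the knob's upright axis, 22 mm above the panel, fixed to the case (does not turn). Black round fluted knob, 40 mm across, from 3 to 27 mm above the panel, looks the same at every click. Nothing else stands up within 60 mm of its axis. Six-position index switch: 30 degrees (0.524 rad) a click; it starts at any position but the first. Anticlockwise seen from above leads to the first position
- selector_axis (a point): where the knob's axis meets the panel, fixed to the case. Feel of the knob: leaving a click takes about 0.1 N m, half-way to the next it falls to nothing, then it pulls ahead into the next click; let go near a click it centres itself there. The end stops are 2 degrees past the first and last click (150 degrees apart); against one the torque climbs 0.05 N m a degree. Over 0.45 N m forces it
- test_top (a point): centre of the top of the black test button, 22 mm across, its top 22 mm above the panel when up, in a steel collar 38 mm across and 12 mm high; it moves with the button. It is pressed straight down, 6 mm, against a spring: 1.5 N to start, 5 N when fully down
- test_button (a joint): travel of the test button in m: 0 up, 0.006 fully down
- cell_center (a point): centre of the nine-volt cell, a metal block with a black wrap, 48.5 x 26.5 x 17.5 mm with two snap terminals on one end, lying flat in the cradle, terminals to the tester's back
- cradle (a point): centre of the floor of the cradle, a shallow grey tray 62 x 34 x 12 mm on the panel, floor 3 mm above the panel
- smoke_alarm: mustard plastic smoke alarm, a dome 108 mm across and 38 mm high, lying on the bench left of the tester; origin at the centre of its underside
- bulb_socket: white ceramic bulb socket, 48 mm across, 46 mm high, standing on the bench right of the tester; origin at the centre of its underside
- screwdriver: small steel screwdriver, 150 mm long, 26 mm thick at the handle, lying on the bench just right of the tester; origin under its middle
- bulb: white lamp bulb with a metal cap, 104 mm long, 60 mm thick, lying on the bench behind the tester; origin under its middle
- torch: aluminium pocket torch, 124 mm long, 35 mm thick at the head, lying on the bench left of the smoke alarm; origin under its middle
- bulb_carton: cardboard bulb carton 62 x 62 x 110 mm, standing on the bench behind the tester; origin at the centre of its underside
- cell_tray: grey plastic tray 100 x 75 x 30 mm holding four small cells, on the bench at the right; origin at the centre of its underside
Not all that is in view belongs to the job. Of the things that look like the part that bears cell_center, the largest one is meant.

How it is judged (in metres and radians):
On the way, in this order (a step that is already met when the one before it is completed fails the run):
1. the knob has been turned anticlockwise to its end stop (distance between selector_c12 and tester_c0 below 0.0017 m), for 0.15 s.
2. the knob stands at the third click from the stop and has been let go (distance between selector_c12 and tester_c1 below 0.0021 m and contact force between the fingers and knob below 0.1 N), for 0.2 s.
3. with the knob at the third click the test button is held right down (distance between selector_c12 and tester_c1 below 0.0021 m and value of joint test_button above 0.0045 m), for 0.6 s.
At the end, for the whole second after the job is handed in: The knob rests at the third click from its anticlockwise stop (within 8 degrees), the test button is up again, the cell lies in its cradle, and each other thing on the bench is within 20 mm of where it was (distance between selector_c12 and tester_c1 below 0.0021 m and value of joint test_button below 0.001 m and distance between cell_center and cradle below 0.012 m and distance of each of smoke_alarm, bulb_socket, screwdriver, bulb, torch, bulb_carton, cell_tray from where it was at the start of the episode below 0.02 m); the robot touches nothing.
It fails at once if the knob is forced against an end stop (more than 0.45 N m) (distance between knob_c1 and selector_c12 above 0.0021 m).
It fails at once if the cell is shifted out of its place in the cradle (distance between cell_center and cradle above 0.014 m).
It fails at once if another thing on the bench is moved by more than 20 mm (distance of any of smoke_alarm, bulb_socket, screwdriver, bulb, torch, bulb_carton, cell_tray from where it was at the start of the episode above 0.02 m).
It also fails if it takes over 72 s, if anything falls off the work surface, if the arm or the gripper's body presses on something with over 40 N, if the wrist force passes 120 N, or if a joint passes its speed limit or range.

## Working session

There is one attempt and no reset: what is moved stays moved. The work goes in short steps, Python scripts to look and compute and a tool call to move; the robot and the scene stay as the last step left them, time stands still between calls to the robot, and variables do not carry over. Pictures are saved under pics/ and viewed, at most 10 in all, crops included, and the job is handed in when it is done.

Besides the shell and the picture viewer there is one more tool, called after ">>>" as name([rows], argument=value, ...), one row to a line, values as JSON. jog_arm: Moves the arm, as the interface text tells. Its arguments: {"type":"object","properties":{"rows":{"type":"array"},"claw":{"type":"number"}},"required":["rows"]}

```bash
mkdir -p pics
python3 - <<'E'
from station import *
import cv2,numpy as np
print(finger_overhang); s=sense(); print({k:np.round(v,3).tolist() for k,v in s.items()})
for n in("scene","side"):
    m=camera_model(n); print(n,m); cv2.imwrite(f"pics/{n}0.png",capture(n)[:,:,::-1])
E
```

```text
0.0697
{'time_s': 0.0, 'joints': [89.245, 22.091, 0.381, -0.03, -68.411, -14.816], 'joint_velocities': [0.114, -0.046, 0.082, 0.071, -0.006, 0.079], 'effort': [-0.001, -39.067, 18.741, 4.22, 0.011, -0.0], 'tcp_pos': [0.168, 0.602, 0.291], 'ee_rot': [[0.963, -0.269, -0.001], [-0.269, -0.963, -0.002], [0.0, 0.002, -1.0]], 'wrist_force': [0.668, -0.351, -0.309], 'moment': [0.017, -0.024, -0.013], 'gripper_force': 0.0, 'gripper_width': 1.0}
scene {'fovy': 57.605141733947676, 'cx': 320.0664057560667, 'cy': 199.43566895816045, 'eye': array([ 1.0541756 , -0.62334976,  0.5892323 ]), 'rotation': array([[ 0.81102556,  0.31702682, -0.49166202],
       [ 0.58499562, -0.43345703,  0.68548897],
       [ 0.00420403, -0.8435692 , -0.53700403]])}
side {'fovy': 46.60526003424441, 'cx': 322.0450108600682, 'cy': 193.36850147323796, 'eye': array([ 0.00189324, -0.60143672,  0.84435559]), 'rotation': array([[ 7.19986699e-01, -4.58261117e-01,  5.21167826e-01],
       [-6.93987704e-01, -4.74920064e-01,  5.41139538e-01],
       [-4.70151736e-04, -7.51297332e-01, -6.59963709e-01]])}
```

View pics/scene0.png

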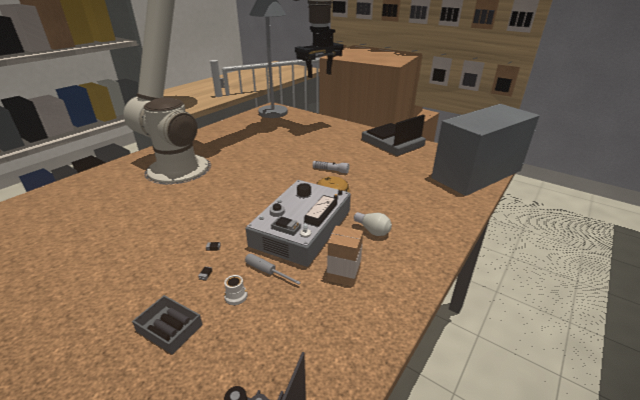

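View pics/side0.png

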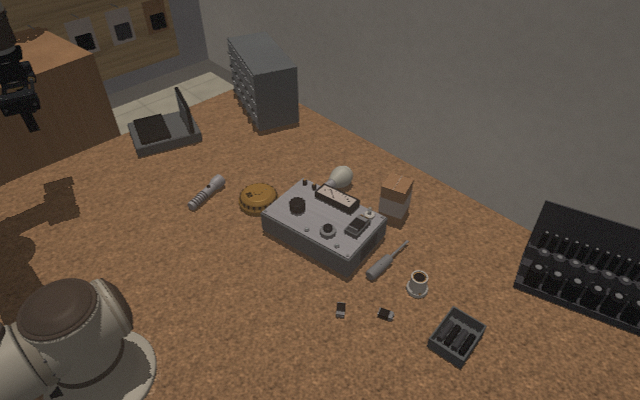

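The scene view shows the tester with its knob at (304,189) and the button at (277,208). The side view shows the knob at (297,206), the button at (327,229) and the cell at (357,226).

```bash
cat > h.py <<'E'
from station import *
import cv2,numpy as np
def ray(m,p,fish=False):
    f=200/np.tan(np.radians(m["fovy"]/2)); d=np.array([p[0]-m["cx"],p[1]-m["cy"]])/f
    if fish:
        r=np.hypot(*d)+1e-12; v=np.r_[d/r*np.sin(r),np.cos(r)]
    else: v=np.r_[d,1]
    return m["rotation"]@v
def onz(m,p,z,fish=False):
    d=ray(m,p,fish); return m["eye"]+d*(z-m["eye"][2])/d[2]
E
python3 - <<'E'
from h import *
S=camera_model("side");C=camera_model("scene")
for n,z,a,b in(("knob",.097,(297,203),(304,187)),("button",.092,(327,228),(277,206)),("cell",.09,(357,225),(286,225)),
  ("cornerL",.07,(263,213),None),("cornerF",.07,(349,262),None),("cornerR",.07,(385,221),None)):
    print(n,onz(S,a,z).round(4), b and onz(C,b,z).round(4))
s=cv2.imread("pics/side0.png")[165:285,235:415]; c=cv2.imread("pics/scene0.png")[165:285,215:395]
cv2.imwrite("pics/z.png",cv2.resize(np.vstack([s,c])[:, :],None,fx=2.5,fy=2.5,interpolation=cv2.INTER_CUBIC))
E
```

```text
knob [0.525  0.0278 0.097 ] [0.5329 0.0297 0.097 ]
button [ 0.5217 -0.0778  0.092 ] [ 0.5306 -0.076   0.092 ]
cell [ 0.5791 -0.1172  0.09  ] [ 0.5979 -0.1211  0.09  ]
cornerL [0.4612 0.0807 0.07  ] None
cornerF [ 0.4993 -0.1689  0.07  ] None
cornerR [ 0.6518 -0.1413  0.07  ] None
```

View pics/z.png

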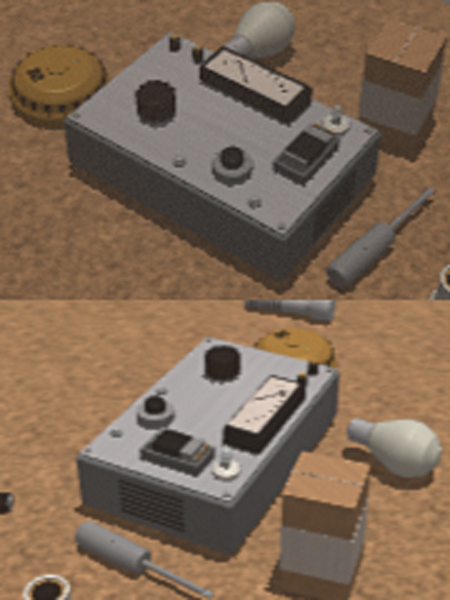

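The knob is at about (0.53, 0.03) and the tester's yaw is about 9°. I'll move above the knob and look from there.

>>> jog_arm([
  [[0.036,0.0325,0,0],[0.036,0.0325,0,0],[0.036,0.0325,0,0],[0.036,0.0325,0,0],[0.036,0.0325,0,0],[0.036,0.0325,0,0],[0.036,0.0325,0,0],[0.036,0.0325,0,0],[0.036,0.0325,0,0],[0.036,0.0325,0,0],[0.036,0.0325,0,0],[0.036,0.0325,0,0],[0.036,0.0325,0,0],[0.036,0.0325,0,0],[0,0,0,0],[0,0,0,0]],
], claw=1)

```text
time_s: 2.1
tcp_pos: [0.5307, 0.0284, 0.2917]
ee_rot: [[0.963, -0.269, -0.001], [-0.269, -0.963, -0.0], [-0.001, 0.0, -1.0]]
wrist_force: [-0.4, 0.1, -0.3]
gripper_width: 0.997
gripper_force: 0.0
```

Run:
```python
from h import *
s=sense(); m=camera_model("wrist"); print(s["joints"].round(1) if hasattr(s["joints"],"round") else s["joints"],s["tcp_pos"],s["moment"],m)
np.save("w1.npy",m,allow_pickle=True); cv2.imwrite("pics/w1.png",capture("wrist")[:,:,::-1])
```

```text
[ 20.5  13.  -12.7  -0.  -64.4  53.9] [0.53070018 0.02838587 0.29171256] [ 0.02680988  0.05723064 -0.01424351] {'fovy': 65.70646984690485, 'cx': 320.1905303422016, 'cy': 200.01409151209464, 'eye': array([0.61015981, 0.00611038, 0.38498138]), 'rotation': array([[-0.26904765, -0.91866168, -0.28926472],
       [-0.96312636,  0.25693409,  0.07982783],
       [ 0.0009872 ,  0.30007597, -0.9539148 ]])}
```

View pics/w1.png

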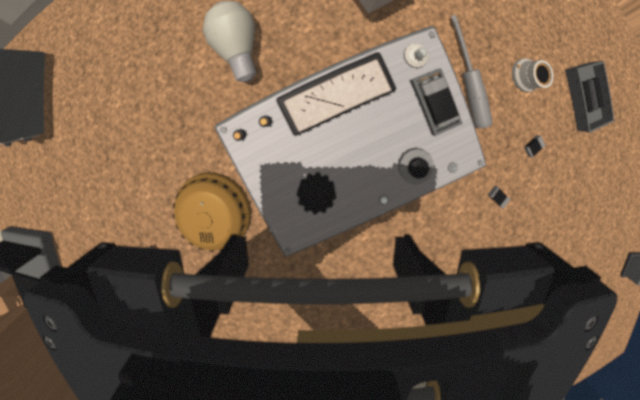

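The wrist view shows the knob at about (317,193), the button at (418,167) and the cell in its cradle at (438,102). The other things are clear of the knob.

Run:
```python
from h import *
m=np.load("w1.npy",allow_pickle=True).item(); im=cv2.imread("pics/w1.png"); g=cv2.cvtColor(im,6)
for n,(x,y),r,z,R in(("knob",(317,193),32,.097,.04),("button",(418,167),14,.092,.022)):
    k=np.zeros_like(g); cv2.circle(k,(x,y),r,255,-1)
    w=((g<38)&(k>0)).astype(np.uint8)
    c=max(cv2.findContours(w,0,1)[0],key=cv2.contourArea); (cx,cy),rr=cv2.minEnclosingCircle(c); M=cv2.moments(c)
    p=(M["m10"]/M["m00"],M["m01"]/M["m00"])
    print(n,(cx,cy),rr,p,onz(m,p,z,True).round(4),"diam",np.linalg.norm(onz(m,(p[0]+rr,p[1]),z,True)-onz(m,(p[0]-rr,p[1]),z,True)).round(4))
a,b=[onz(m,p,.07,True) for p in((218,127),(288,253))]; c=onz(m,(485,163),.07,True); print(a,b,c,np.linalg.norm(a-b),np.linalg.norm(c-b))
cv2.imwrite("pics/w1z.png",cv2.resize(im[130:240,270:450],None,fx=4,fy=4,interpolation=2))
```

```text
knob (315.9837646484375, 192.7920379638672) 19.894569396972656 (316.048321048321, 192.94971334971333) [0.5308 0.0321 0.097 ] diam 0.0386
button (418.32635498046875, 168.3502960205078) 9.695538520812988 (418.35305164319243, 170.4112676056338) [ 0.5248 -0.0721  0.092 ] diam 0.0207
[0.6205672  0.11388604 0.07      ] [0.46341403 0.08497831 0.07      ] [ 0.50664828 -0.16024044  0.07      ] 0.15978977993164165 0.24900087172135263
```

View pics/w1z.png

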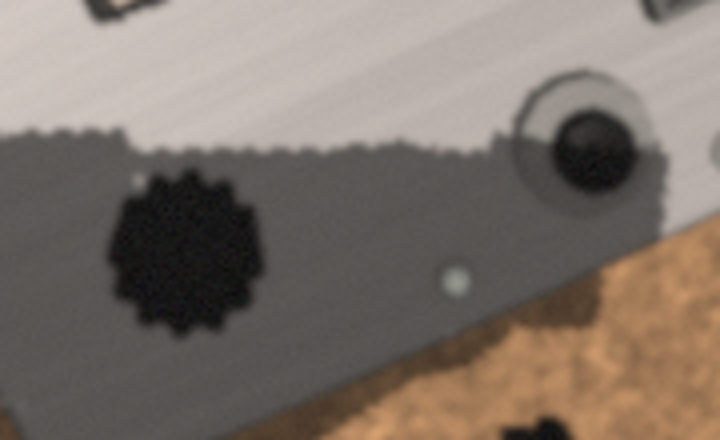

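>>> jog_arm([
  [[-0.0023,-0.002,0.015,0],[0,0,0.015,0.175],[0,0,0.015,0.175],[0,0,0.015,0.175],[0,0,0.015,0.175],[0,0,0.015,0.175],[0,0,0,0.175],[0,0,0,0],[0,0,0,0]],
], claw=1)

```text
time_s: 3.28
tcp_pos: [0.5292, 0.0316, 0.2021]
ee_rot: [[0.25, -0.968, 0.0], [-0.968, -0.25, 0.0], [-0.0, -0.0, -1.0]]
wrist_force: [-0.4, 0.5, 0.3]
gripper_width: 1.005
gripper_force: 0.0
```

Run:
```python
from h import *
s=sense(); m=camera_model("wrist"); print(np.round(s["joints"],1),s["tcp_pos"],s["ee_rot"],s["moment"],m["eye"])
np.save("w2.npy",m,allow_pickle=True); im=capture("wrist")[:,:,::-1]; cv2.imwrite("pics/w2.png",im)
f=200/np.tan(np.radians(m["fovy"]/2))
# overlay: predicted knob rim for axis under TCP
for z in(.097,.073):
  P=np.array([[s["tcp_pos"][0]+.02*np.cos(t),s["tcp_pos"][1]+.02*np.sin(t),z] for t in np.linspace(0,6.28,60)])
  d=(P-m["eye"])@m["rotation"]; r=np.hypot(d[:,0],d[:,1]); th=np.arctan2(r,d[:,2])
  q=d[:,:2]/r[:,None]*th[:,None]*f+[m["cx"],m["cy"]]
  im=cv2.polylines(im.copy(),[np.int32(q*16)],True,(0,255,0) if z>.09 else (0,0,255),1,0,4)
cv2.imwrite("pics/w2o.png",im)
```

```text
[ 21.   17.8 -20.1  -0.  -52.   -6.5] [0.52915953 0.03155612 0.20212849] [[ 2.49877483e-01 -9.68277462e-01  1.26954883e-05]
 [-9.68277460e-01 -2.49877481e-01  6.84090793e-05]
 [-6.30666530e-05 -2.93866437e-05 -9.99999998e-01]] [ 0.09565769 -0.00193539  0.06126295] [ 0.54973413 -0.04829786  0.29546848]
```

View pics/w2o.png

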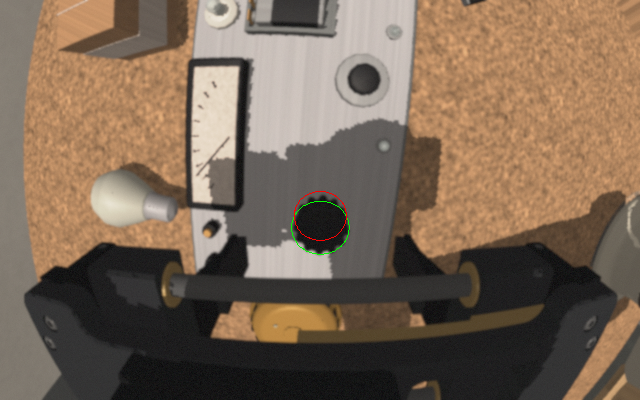

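The overlay matches the knob at about (321,225), so the alignment is good. I'll descend and grip.

>>> jog_arm([
  [[0,0,0.02,0],[0,0,0.02,0],[0,0,0.015,0],[0,0,0,0],[0,0,0,0]],
])

```text
time_s: 3.95
tcp_pos: [0.5299, 0.0311, 0.1478]
ee_rot: [[0.247, -0.969, 0.001], [-0.969, -0.247, 0.0], [0.0, -0.001, -1.0]]
wrist_force: [0.4, -0.2, 0.5]
gripper_width: 0.999
gripper_force: 0.0
```

Run:
```python
from h import *
s=sense(); print(s["tcp_pos"],s["wrist_force"],s["moment"])
m=np.load("w2.npy",allow_pickle=True).item(); print(onz(m,(364,79),.092,True),onz(m,(321,227),.097,True))
```

```text
[0.52994189 0.03110896 0.14784446] [ 0.39913832 -0.17515702  0.52599327] [ 0.07123306 -0.0251272  -0.01903802]
[ 0.52673001 -0.07329813  0.092     ] [0.52864488 0.03050334 0.097     ]
```

>>> jog_arm([
  [[0,0,0,0],[0,0,0,0],[0,0,0,0],[0,0,0,0],[0,0,0,0],[0,0,0,0]],
], claw=0.3)

```text
time_s: 4.7
tcp_pos: [0.5291, 0.0309, 0.1473]
ee_rot: [[0.246, -0.969, -0.001], [-0.969, -0.246, -0.0], [0.0, 0.001, -1.0]]
wrist_force: [-1.1, -0.1, 0.9]
gripper_width: 0.435
gripper_force: 30.0
```

Run:
```python
from h import *
s=sense(); print(s["tcp_pos"],s["wrist_force"],s["moment"],s["gripper_width"],s["gripper_force"])
```

```text
[0.52908221 0.03087233 0.14727241] [-1.07543502 -0.14070767  0.92673125] [ 0.13081805  0.16297229 -0.02597135] 0.4345230960782406 29.999596774578094
```

```bash
cat > r.py <<'E'
from h import *
def go():
    a=[]
    for i in range(5):
        s=sense(); a.append([s["moment"][2],s["effort"][5]]); capture("side")
    R=s["ee_rot"]; print("t",round(s["time_s"],2),"yaw",round(np.degrees(np.arctan2(R[1][0],R[0][0])),2),"mz,eff6",np.mean(a,0).round(3),np.std(a,0).round(3),"F",np.round(s["wrist_force"],1),"j6",round(s["joints"][5],1), "w",round(s["gripper_width"],3))
go()
E
python3 r.py
```

```text
t 4.9 yaw -75.74 mz,eff6 [-0.001 -0.002] [0.029 0.001] F [-1.2  0.1  1.4] j6 -6.6 w 0.429
```

>>> jog_arm([
  [[0,0,0,-0.061],[0,0,0,-0.061],[0,0,0,0]],
])

```text
time_s: 5.32
tcp_pos: [0.5293, 0.031, 0.1472]
ee_rot: [[0.362, -0.932, -0.0], [-0.932, -0.362, -0.0], [-0.0, 0.0, -1.0]]
wrist_force: [-1.0, -0.1, 1.5]
gripper_width: 0.435
gripper_force: 30.0
```

```bash
python3 r.py
```

```text
t 5.53 yaw -68.78 mz,eff6 [-0.042  0.072] [0.022 0.039] F [-2.2 -0.1  1.9] j6 0.3 w 0.431
```

>>> jog_arm([
  [[0,0,0,-0.134],[0,0,0,-0.134],[0,0,0,-0.134],[0,0,0,0]],
])

```text
time_s: 6.08
tcp_pos: [0.53, 0.0314, 0.1473]
ee_rot: [[0.697, -0.717, 0.001], [-0.717, -0.697, 0.001], [0.001, -0.001, -1.0]]
wrist_force: [-0.4, 0.9, -0.4]
gripper_width: 0.436
gripper_force: 30.0
```

```bash
python3 r.py
```

```text
t 6.28 yaw -45.78 mz,eff6 [-0.003  0.051] [0.01  0.088] F [ 0.4  2.1 -1.3] j6 23.3 w 0.432
```

>>> jog_arm([
  [[0,0,0,-0.061],[0,0,0,-0.061],[0,0,0,0],[0,0,0,0]],
])

```text
time_s: 6.82
tcp_pos: [0.5301, 0.0315, 0.1473]
ee_rot: [[0.78, -0.626, 0.002], [-0.626, -0.78, 0.001], [0.001, -0.002, -1.0]]
wrist_force: [1.5, 4.4, -2.5]
gripper_width: 0.429
gripper_force: 30.0
```

```bash
python3 r.py
```

```text
t 7.03 yaw -38.75 mz,eff6 [-0.048  0.062] [0.042 0.004] F [ 3.   4.  -2.5] j6 30.4 w 0.431
```

>>> jog_arm([
  [[0,0,0,-0.134],[0,0,0,-0.134],[0,0,0,-0.134],[0,0,0,0]],
])

```text
time_s: 7.58
tcp_pos: [0.5304, 0.0322, 0.1473]
ee_rot: [[0.963, -0.27, 0.003], [-0.27, -0.963, 0.002], [0.002, -0.003, -1.0]]
wrist_force: [2.8, 7.4, -3.4]
gripper_width: 0.433
gripper_force: 30.0
```

>>> jog_arm([
  [[0,0,0,-0.061],[0,0,0,-0.061],[0,0,0,0],[0,0,0,0]],
])

```text
time_s: 8.07
tcp_pos: [0.5305, 0.0324, 0.1473]
ee_rot: [[0.988, -0.153, 0.003], [-0.153, -0.988, 0.003], [0.003, -0.003, -1.0]]
wrist_force: [3.4, 8.0, -3.4]
gripper_width: 0.43
gripper_force: 30.0
```

```bash
python3 r.py
```

```text
t 8.28 yaw -8.78 mz,eff6 [-0.258  0.26 ] [0.024 0.   ] F [ 2.5  8.3 -3.7] j6 60.3 w 0.433
```

The torque of 0.26 N·m is the stop, with the first click 7° back from here. I'll ease off to the stop, pause, then turn 2° + 90° clockwise.

>>> jog_arm([
  [[0,0,0,0.0435],[0,0,0,0.0435],[0,0,0,0],[0,0,0,0],[0,0,0,0]],
])

```text
time_s: 8.95
tcp_pos: [0.5304, 0.0322, 0.1473]
ee_rot: [[0.971, -0.237, 0.003], [-0.237, -0.971, 0.002], [0.002, -0.003, -1.0]]
wrist_force: [2.1, 7.7, -4.0]
gripper_width: 0.434
gripper_force: 30.0
```

```bash
python3 r.py
```

```text
t 9.15 yaw -13.72 mz,eff6 [-0.046  0.07 ] [0.025 0.   ] F [ 2.7  6.4 -4.5] j6 55.4 w 0.429
```

>>> jog_arm([
  [[0,0,0,0.1606],[0,0,0,0.1606],[0,0,0,0.1606],[0,0,0,0.1606],[0,0,0,0.1606],[0,0,0,0.1606],[0,0,0,0.1606],[0,0,0,0.1606],[0,0,0,0.1606],[0,0,0,0.1606],[0,0,0,0],[0,0,0,0]],
])

```text
time_s: 10.7
tcp_pos: [0.528, 0.0308, 0.1472]
ee_rot: [[-0.269, -0.963, -0.003], [-0.963, 0.269, -0.001], [0.002, 0.003, -1.0]]
wrist_force: [-3.3, 4.6, 3.2]
gripper_width: 0.432
gripper_force: 30.0
```

```bash
python3 r.py
```

```text
t 10.9 yaw -105.62 mz,eff6 [ 0.001 -0.006] [0.034 0.002] F [-4.3  4.6  3.6] j6 -36.5 w 0.435
```

The knob is at the click with no torque on it. I'll release it and lift straight up.

>>> jog_arm([
  [[0,0,0,0],[0,0,0,0],[0,0,0,0],[0,0,0,0],[0,0,0,0],[0,0,0,0],[0,0,-0.03,0],[0,0,-0.03,0],[0,0,0,0],[0,0,0,0]],
], claw=1)

```text
time_s: 12.2
tcp_pos: [0.5289, 0.0309, 0.2067]
ee_rot: [[-0.271, -0.963, -0.001], [-0.963, 0.271, 0.0], [0.0, 0.001, -1.0]]
wrist_force: [-0.1, 0.0, -0.9]
gripper_width: 0.996
gripper_force: 0.0
```

>>> jog_arm([
  [[0,0,0,0],[0,0,0,0],[0,0,0,0],[0,0,0,0],[0,0,0,0],[0,0,0,0],[0,0,0,0],[0,0,0,0]],
], claw=0)

```text
time_s: 13.2
tcp_pos: [0.5294, 0.031, 0.2073]
ee_rot: [[-0.271, -0.963, 0.0], [-0.963, 0.271, 0.0], [-0.0, -0.0, -1.0]]
wrist_force: [-0.3, -0.0, -0.6]
gripper_width: 0.175
gripper_force: 0.0
```

Run:
```python
from h import *
s=sense(); m=camera_model("wrist"); print(np.round(s["joints"],1),s["tcp_pos"],s["gripper_width"],"tilt",np.round(s["ee_rot"],4))
im=capture("wrist")[:,:,::-1]; np.save("w3.npy",m,allow_pickle=True); cv2.imwrite("pics/w3.png",im)
```

```text
[ 20.9  17.5 -19.7  -0.  -52.7 -36.6] [0.52943711 0.03098458 0.20726894] 0.17496356813966818 tilt [[-0.2706 -0.9627  0.    ]
 [-0.9627  0.2706  0.    ]
 [-0.     -0.     -1.    ]]
```

View pics/w3.png

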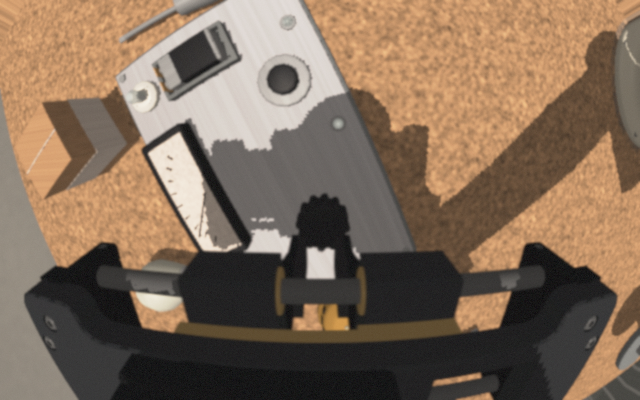

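The wrist view shows the button at (283,77), the cell in its cradle at (195,57), the knob clear of the fingers, and the fingers nearly shut.

Run:
```python
from h import *
m=np.load("w3.npy",allow_pickle=True).item(); s=sense()
for p in((283,77),): b=onz(m,p,.092,True); print(b)
b=(b+[.5267,-.0733,.092])/2; b[2]=.092
d=s["ee_rot"].T@(b-s["tcp_pos"]) if hasattr(s["ee_rot"],"T") else np.array(s["ee_rot"]).T@(b-np.array(s["tcp_pos"])); print(b,d)
```

```text
[ 0.52527356 -0.07450439  0.092     ]
[ 0.52598678 -0.07390219  0.092     ] [ 0.10187678 -0.02506924  0.11527607]
```

>>> jog_arm([
  [[0.034,-0.0083,0,0],[0.034,-0.0083,0,0],[0.034,-0.0084,0,0],[0,0,0.02,0],[0,0,0.015,0],[0,0,0,0],[0,0,0,0]],
], claw=0)

```text
time_s: 14.12
tcp_pos: [0.5264, -0.0736, 0.1726]
ee_rot: [[-0.27, -0.963, 0.001], [-0.963, 0.27, -0.0], [-0.0, -0.001, -1.0]]
wrist_force: [0.2, 0.1, -0.3]
gripper_width: 0.008
gripper_force: 0.0
```

Run:
```python
from h import *
s=sense(); print(s["tcp_pos"],s["gripper_width"],s["wrist_force"])
a=capture("side")[:,:,::-1][165:285,235:415]; b=capture("scene")[:,:,::-1][145:265,215:395]
cv2.imwrite("pics/p.png",cv2.resize(np.vstack([a,b]),None,fx=2.5,fy=2.5,interpolation=2))
```

```text
[ 0.52635807 -0.07355693  0.17262815] 0.00827332100739305 [ 0.24790545  0.11745667 -0.30418694]
```

View pics/p.png

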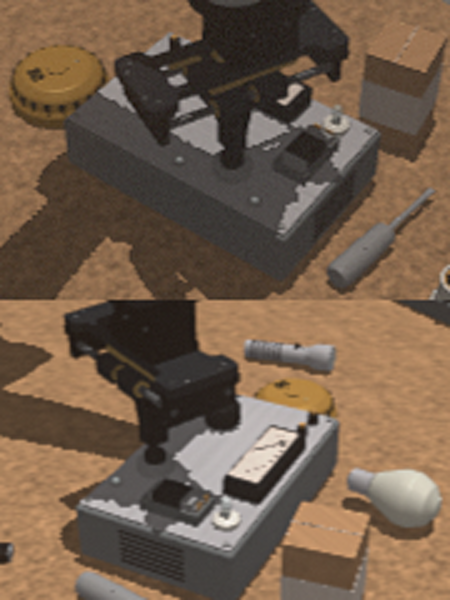

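Both views show the shut fingertips just above the button and the cell in place. I'll press.

>>> jog_arm([
  [[0,0,0.006,0],[0,0,0.005,0],[0,0,0.003,0],[0,0,0.003,0],[0,0,0,0]],
])

```text
time_s: 14.85
tcp_pos: [0.5259, -0.0739, 0.1561]
ee_rot: [[-0.27, -0.963, 0.0], [-0.963, 0.27, -0.0], [0.0, -0.0, -1.0]]
wrist_force: [-3.3, 1.7, 7.5]
gripper_width: 0.005
gripper_force: 3.7
```

Run:
```python
from h import *
s=sense(); print(s["time_s"],s["tcp_pos"],s["wrist_force"])
```

```text
14.85 [ 0.52593484 -0.07385312  0.15609216] [-3.26869615  1.73533547  7.50444729]
```

>>> jog_arm([
  [[0,0,0.0004,0],[0,0,0,0],[0,0,0,0],[0,0,0,0],[0,0,0,0],[0,0,0,0],[0,0,0,0],[0,0,0,0]],
])

```text
time_s: 15.85
tcp_pos: [0.526, -0.0738, 0.1561]
ee_rot: [[-0.27, -0.963, 0.001], [-0.963, 0.27, -0.0], [-0.0, -0.001, -1.0]]
wrist_force: [-3.3, 2.3, 9.2]
gripper_width: 0.005
gripper_force: 4.6
```

>>> jog_arm([
  [[0,0,-0.005,0],[0,0,-0.01,0],[0,0,-0.03,0],[0,0,-0.05,0],[0,0,-0.05,0],[0,0,0,0],[0,0,0,0],[0,0,0,0]],
])

```text
time_s: 16.85
tcp_pos: [0.5252, -0.0741, 0.2983]
ee_rot: [[-0.271, -0.963, -0.003], [-0.963, 0.271, -0.0], [0.001, 0.003, -1.0]]
wrist_force: [-0.2, -0.9, -1.0]
gripper_width: 0.003
gripper_force: 0.0
```

Run:
```python
from h import *
im=capture("side")[:,:,::-1].copy(); o=cv2.imread("pics/side0.png")
cv2.imwrite("pics/e.png",cv2.resize(np.hstack([o[165:345,180:440],im[165:345,180:440]]),None,fx=1.5,fy=1.5))
```

```text
(no output)
```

View pics/e.png

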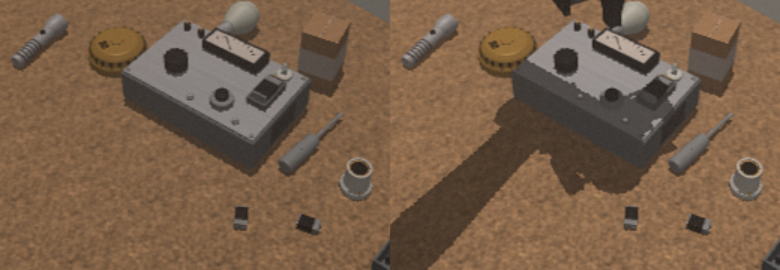

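The before and after crops match, and the button is up.

```bash
python3 -c "from station import *; print(finish_job())"
```

```text
the job is handed in; nothing more can be done
None
```

I turned the knob anticlockwise to its stop (peak 0.26 N·m), then set it three clicks (90°) clockwise and let go. I held the test button right down for about a second and released it, and handed the job in at about 17 s; the hand-in returned no verdict.

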